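# Fit the return spring of a jar clamp

## Task

Fit the return spring to the jar clamp: first put the spring's bent-down hook fully into the hole at the free end of the lever, then draw the spring out so that the lever comes up against its stop, pass the eye over the head of the post, wherever in its slot the post is clamped, and let it down to sit on the post's neck beneath the head. Press and pull gently, do not overstretch the spring (over 70 mm ruins it), leave the jars and the wrench alone, and let go at the end.

Things in the scene. Friction and masses are not known exactly. Their poses are not given: they have to be found in the camera images.
- jig: Jar clamp: fixed plywood board, 280 x 170 mm, top 15 mm above the table. Origin: on the table's surface. x axis from lever hole towards post, z up. In mm: hole with the lever on its stop at x -98, y 0; pivot x -98, y -70; stop pin (10 high) x -85, y -45; V nest (18 high) x 50, y -98. The post, at y 0, is clamped in a slot somewhere from x 88 to 124: not measured; find it by touch or sight.
- lever (a joint): Steel lever, 18 mm wide, 8 mm thick, lying on the board and turning about an upright pivot with light friction (0.15 N m, 2 N at the hole). Value in rad: 0 against its stop (hole nearest the post), growing as the hole swings away from the post, to 0.32. A fitted spring holds it at 0.
- lever_hole (a point): Centre of the mouth of the hole at the lever's free end: a round upright hole of 7 mm, 8 mm deep (through the lever, down to the board's top). The steel post opposite is 20.5 mm tall above the board: from the top, head 11 mm wide (rim bevelled 0.5 mm) down to 16.5 mm, neck 7 mm wide down to 8 mm, then a foot 18 mm wide. This point is on the lever's top, 8 mm above the board, 70 mm from the pivot, and moves with the lever.
- spring: Loose steel tension spring, 180 mm long, about 110 g, stiff against bending. Origin: underside, mid-length; x axis from hook to eye, z up. Along x: hook (at -88 mm), hook block, coils 18 mm thick, eye block, eye (at +78 mm unstretched). It starts right way up on the table: hook down, eye level, 5 mm wire centred 13 mm above the blocks' underside. Fully home, the hook block lies on the board.
- hook_tip (a point): Tip (round end) of the upright hook pin, 5 mm thick, 1 mm above the underside of the blocks, 33 mm along -x from the middle of the hook block. The wire above the pin runs level at 13 mm, so that 9.5 mm of pin are free below it.
- hook_block (a point): Centre of the hook block, a dark rectangular block 30 mm long (along the spring), 20 mm wide, 28 mm tall: a place to grip across its width from above.
- eye_block (a point): Centre of the eye block, the same size, on the eye end: moves with it as the spring stretches, a place to grip across its width from above. The eye's centre lies 33 mm further along x and 1 mm lower.
- eye (a point): Centre of the eye: a level round ring of 5 mm wire, 15 mm wide inside.
- eye_end (a joint): Stretch of the spring in m: 0 unstretched. Its pull is about 4 N as it begins to stretch and 0.15 N more per mm (8.5 N at 30 mm); drag of its blocks on the board adds up to half as much again. Fitted it is 14 to 52 mm, by where the post is clamped; passing the eye over the head takes 4 mm more. Over 70 mm ruins it.
- jar_a: Amber jar with black lid, 60 mm wide, 75 mm tall, standing: leave alone. Origin under its centre.
- jar_b: Another such jar: leave alone. Origin under its centre.
- wrench: Steel wrench lying on the table: leave alone.

How it is judged:
On the way, in this order (a step that is already met when the one before it is completed fails the run):
1. the hook is down in the lever's hole, the spring not yet drawn out (horizontal distance between hook_tip and lever_hole below 0.004 m and z of hook_tip in the frame of lever_hole below -0.003 m and value of joint eye_end below 0.004 m), for 0.2 s.
2. the hooked spring is drawn out and holds the lever on its stop (horizontal distance between hook_tip and lever_hole below 0.004 m and z of hook_tip in the frame of lever_hole below -0.003 m and value of joint eye_end above 0.012 m and value of joint lever below 0.03 rad), for 0.2 s.
At the end, for the whole second after the job is handed in: Hook tip within 4 mm of the hole's axis and over 3 mm below the lever's top; lever within 0.03 rad of its stop; spring let go and at rest, still stretched 12 to 60 mm, so the eye is on the post, its centre 7 to 15.5 mm above the board and within 8 mm of the jig's x axis (all of step 2 and value of joint eye_end below 0.06 m and z of eye in the frame of jig between 0.022 and 0.0305 m and y of eye in the frame of jig between -0.008 and 0.008 m and x of eye in the frame of jig above 0.075 m and linear speed of spring below 0.02 m/s and contact force between the fingers and spring below 0.1 N); the robot touches nothing.
It fails at once if the spring is stretched by more than 70 mm (value of joint eye_end above 0.07 m).
It fails at once if the spring is pressed or dragged against the clamp (board, lever or post) with more than 45 N (contact force between spring and jig above 45 N).
It fails at once if a jar or the wrench is moved by more than 15 mm (distance of any of jar_a, jar_b, wrench from where it was at the start of the episode above 0.015 m).
It also fails if it takes over 69 s, if anything falls off the work surface, if the arm or the gripper's body presses on something with over 40 N, if the wrist force passes 120 N, or if a joint passes its speed limit or range.

## Robot

A 6-joint arm with a two-finger parallel gripper is mounted at the origin on the work surface. World frame = base frame: x ahead of the robot, y to its left, z up, the work surface at z = 0. Lengths are in m, angles in rad, forces in N, time in s.
With the tool pointing down it reaches from about 0.35 to 0.85 m from the base axis. Payload 8.1 kg.
Tool frame: the origin (TCP) lies between the finger pads; the fingertips stand ctrl.nose_length ahead of it and the grasp point (between the pads) lies 6 mm ahead of it (ctrl.nose_length is the distance from the TCP to the fingertips, in m); z points along the fingers, x is the direction in which the jaws open and shut, and the axes are right-handed (so a half turn about z gives the same grasp; the last joint's range is limited). The gripper opens to 93 mm and grips with 3 to 60 N. Pads are 15 mm wide; open, the fingers measure 128 mm over their backs; the gripper's body (75 mm by 188 mm) begins 65 mm behind the grasp point.
Start: joints at [1.076, 0.13, 1.488, -0, 1.523, -0.085], TCP at [0.239, 0.55, 0.244] pointing down, gripper open.
Joint ranges: [-2.96, 2.96], [-0.89, 2.26], [0.02, 2.5], [-1.34, 4.48], [0, 2.73], [-2.66, 2.66]. Speed limits (rad/s): [2.39, 2.39, 2.79, 3.14, 3.14, 3.14].

## Interface

Orientations are given as a rotation vector (axis times angle).
In Python, from station import ctrl, cams, finder gives the robot as it stands. Calls block until the motion is done:
- ctrl.movep(position, orientation): joint-space move of the TCP to a pose.
- ctrl.line_to(position, rot=None, feed=0.15): straight line of the TCP; rot=None keeps the orientation; feed is the mean speed in m/s.
- ctrl.goto_joints(angles): joint-space move.
- ctrl.gripper_to(opening, effort=None): finger opening in m; effort is the grip in N (None keeps the last); returns when the fingers have stopped.
- ctrl.hold(seconds).
- ctrl.inverse_kinematics(position, orientation): joint angles nearest the present ones, or None.
- cams.read_camera(name): name is "scene" or "top" or "wrist"; returns (picture, depth): 480x640x3 uint8, blue, green, red; 480x640 float32, m along the optical axis (not along the pixel's ray), 0 where there is no reading.
- cams.camera_params(name): a dict with "fx", "fy", "cx", "cy" (pixels), "rvec" (rotation vector, rad) and "tvec" (3), from world to camera coordinates, as OpenCV has them. Camera axes: x right, y down, z forward; pixel columns grow to the right and rows downward; lengths in m; the calibration is good to about 2 mm. A picture is of the moment at which its call begins: read the wrist's pose just before it. camera_params takes no time and is no camera call; for the wrist camera it gives the pose at the moment of the call.
A pose or a line that the arm cannot do raises ctrl.Unreachable and nothing moves.
- ctrl.finish_job(): hands the job in, once; it reports no verdict.
Trained networks look in the newest picture that a camera, given by its name, has taken for a name from the list of things; names that differ only in an ending like _2 or _b are one class to them, and where a whole thing is asked for, a point or a joint stands for the part that bears it (a point fixed in the world has none). Each returns a list of dicts, best first, with "conf" (0 to 1); they miss things now and then, are a little off and sometimes report something else, mostly with a low value. They report only what shows in the picture. A call takes as long as a camera call.
- finder.spot_in(camera, target): "bbox" ([left, top, right, bottom] in pixels, round what is visible of it).
- finder.silhouettes(camera, target): "pixels" (480x640 bool, what is visible of it) and "bbox" ([left, top, right, bottom] in pixels, round what is visible of it).
- finder.landmark_of(camera, target): "centre" ([row, column] in pixels: a listed point, or the origin of a listed thing).
Readings, each from a call of its own:
- ctrl.read_t(): time.
- ctrl.read_joints(): joint angles.
- ctrl.read_joint_velocities(): joint speeds.
- ctrl.read_joint_torque(): joint torques, N m.
- ctrl.read_tool_pos(): TCP position.
- ctrl.read_orientation(): TCP orientation.
- ctrl.read_force(): force on the tool from outside, world axes, zero at the start.
- ctrl.read_wrist_torque(): the same for the moment, N m.
- ctrl.read_finger_gap(): finger opening in m.
Only numpy, scipy, OpenCV 4.12 (cv2) and the standard library are available. Lean on these libraries where they do the work, as an engineer would, in place of code of your own. Each camera call takes 0.05 s, during which the arm holds its last target. There are 200 camera calls.

## Working session

There is one attempt and no reset: what is moved stays moved. The work goes in short steps, each a Python script; the robot and the scene stay as the last script left them, time stands still between calls to the robot, and variables do not carry over. Pictures are saved under pics/ and viewed, about 8 in all and at most 12, crops included, and the job is handed in when it is done.

```bash
ls; mkdir -p pics
cat > h.py <<'E'
import numpy as np, cv2
from scipy.spatial.transform import Rotation as R
from station import ctrl, cams, finder
def par(n):
    p=cams.camera_params(n);K=np.array([[p['fx'],0,p['cx']],[0,p['fy'],p['cy']],[0,0,1]])
    return K,R.from_rotvec(np.ravel(p['rvec'])).as_matrix(),np.ravel(p['tvec'])
def ray(P,rc):
    K,r,t=P; d=r.T@np.linalg.inv(K)@np.array([rc[1],rc[0],1.]); return -r.T@t,d
def at_z(P,rc,z):
    o,d=ray(P,rc); return o+d*(z-o[2])/d[2]
def at_depth(P,rc,D):
    r,c=int(round(rc[0])),int(round(rc[1])); w=D[max(r-1,0):r+2,max(c-1,0):c+2]; w=w[w>0]
    if not len(w): return None
    o,d=ray(P,rc); return o+d*np.median(w)
def tri(obs):
    A=np.zeros((3,3));b=np.zeros(3)
    for P,rc in obs:
        o,d=ray(P,rc); d=d/np.linalg.norm(d); M=np.eye(3)-np.outer(d,d); A+=M;b+=M@o
    return np.linalg.solve(A,b)
def proj(P,X):
    K,r,t=P; u=K@(r@np.asarray(X)+t); return u[1]/u[2],u[0]/u[2]
E
cat > a.py <<'E'
from h import *
np.set_printoptions(precision=4,suppress=True)
print(ctrl.nose_length,ctrl.read_orientation(),ctrl.read_t())
pts=['jig','lever_hole','spring','hook_tip','hook_block','eye_block','eye','jar_a','wrench']
obs={}
for n in ['scene','top']:
    P=par(n); im,D=cams.read_camera(n); cv2.imwrite(f'pics/{n}0.png',im); np.save(f'pics/{n}0.npy',D)
    print(n,'cam at',-P[1].T@P[2])
    for k in pts:
        for l in finder.landmark_of(n,k)[:2]:
            print(k,np.array(l['centre']),round(l['conf'],2),at_depth(P,l['centre'],D))
            obs.setdefault(k,[]).append((n,P,l['centre'],l['conf']))
for k,v in obs.items():
    a=[x for x in v if x[0]=='scene'];b=[x for x in v if x[0]=='top']
    if a and b: print(k,tri([(a[0][1],a[0][2]),(b[0][1],b[0][2])]))
E
python3 a.py
```

```text
pics
0.025 [ 2.6262  1.7225 -0.0025] 0.0
scene cam at [ 1.312  -0.436   0.8905]
jig [259.  356.2] 0.79 [0.5993 0.0822 0.0148]
spring [316.  170.7] 0.85 [ 0.5632 -0.3102  0.0213]
hook_tip [282.4 165.1] 0.6 [ 0.482  -0.2918  0.0279]
hook_block [291.  165.9] 0.89 [ 0.5051 -0.2981  0.0285]
eye_block [329.  173.4] 0.64 [ 0.6013 -0.3174  0.0289]
eye [329.2 172.3] 0.67 [ 0.5992 -0.319   0.0269]
eye [342.7 175.3] 0.66 [ 0.6104 -0.3215  0.0009]
jar_a [234.3 229.7] 0.84 [ 0.409  -0.122   0.0227]
jar_a [199.3 452.6] 0.57 [0.5468 0.3833 0.0207]
wrench [190.7 321.5] 0.7 [0.3567 0.1387 0.0072]
top cam at [0.39   0.0293 1.1172]
jig [229.3 300.4] 0.79 [0.5795 0.1026 0.0146]
lever_hole [232.2 354.2] 0.64 [ 0.5742 -0.0233  0.0207]
spring [248.1 473.2] 0.91 [ 0.5434 -0.2986  0.0175]
hook_tip [284.  462.8] 0.97 [ 0.461  -0.2782  0.0003]
hook_block [272.3 470.7] 0.61 [ 0.4863 -0.2891  0.0271]
eye_block [228.  478.9] 0.75 [ 0.5887 -0.309   0.0291]
eye [214.2 484. ] 0.57 [ 0.6277 -0.3311 -0.0011]
jar_a [246.3 173.1] 0.71 [0.5261 0.3831 0.0661]
jar_a [228.2 354.6] 0.66 [ 0.5835 -0.024   0.0219]
wrench [324.3 277.8] 0.85 [0.358  0.1483 0.0086]
jig [ 0.5815  0.1004 -0.009 ]
spring [ 0.5453 -0.3056 -0.0005]
hook_tip [ 0.4591 -0.2829  0.0009]
hook_block [ 0.4877 -0.2947  0.0096]
eye_block [ 0.5908 -0.3145  0.0153]
eye [ 0.6166 -0.3189  0.0459]
jar_a [0.4959 0.0836 0.1808]
wrench [0.3558 0.1446 0.0049]
```

View pics/scene0.png

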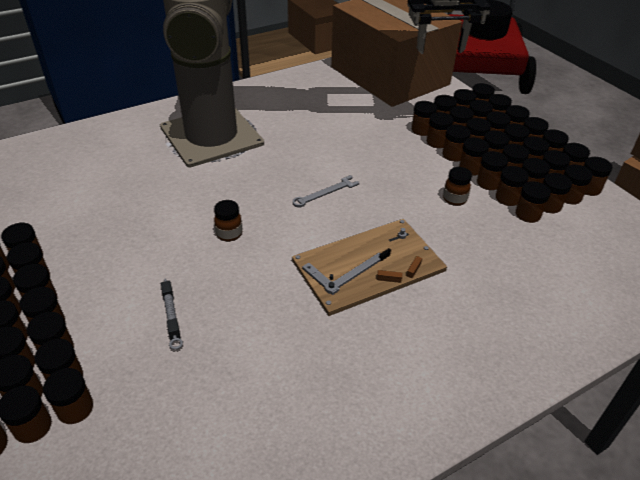

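View pics/top0.png

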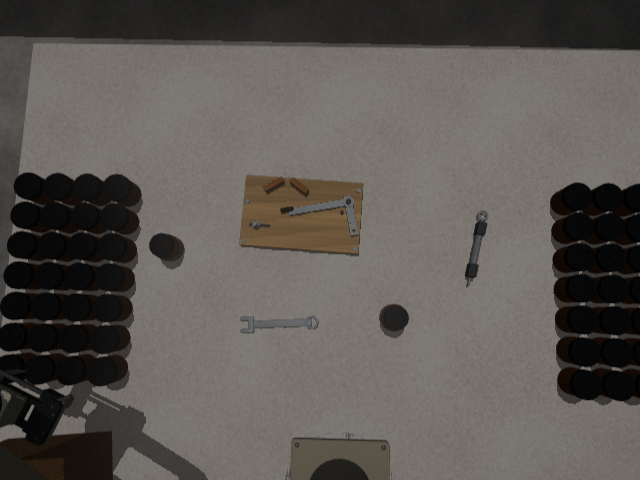

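The scene picture shows the board with the lever's hole end near (267,308), the post near (235,402) and the spring from (283,165) to (343,176). The top picture shows the hole at about (354,233), the post at (258,225), and the spring from the hook (466,284) to the eye (482,214). Next I'll look at the board close up with the wrist camera.

```bash
cat >> h.py <<'E'
def rv(yaw): return (R.from_euler('z',yaw)*R.from_euler('x',np.pi)).as_rotvec()
def camtool():
    P=par('wrist'); Rt=R.from_rotvec(ctrl.read_orientation()).as_matrix(); p=ctrl.read_tool_pos()
    return Rt.T@(-P[1].T@P[2]-p), Rt.T@P[1].T
np.set_printoptions(precision=4,suppress=True)
E
cat > b.py <<'E'
from h import *
c,A=camtool(); print(c,A)
yaw=0.0
for y in (0,np.pi):
    print(y,ctrl.inverse_kinematics([.58,.10,.3],rv(y)),ctrl.inverse_kinematics([.58,-.25,.25],rv(y+np.pi/2)))
yaw=0
pts=['jig','lever_hole','lever']
for i,p in enumerate([(.60,.06,.27),(.60,.13,.27)]):
    # put camera over p
    off=R.from_rotvec(rv(yaw)).as_matrix()@c
    ctrl.movep([p[0]-off[0],p[1]-off[1],p[2]],rv(yaw)); ctrl.hold(.2)
    P=par('wrist'); im,D=cams.read_camera('wrist'); cv2.imwrite(f'pics/w{i}.png',im); np.savez(f'pics/w{i}.npz',K=P[0],r=P[1],t=P[2],D=D)
    for k in pts:
        for l in finder.landmark_of('wrist',k)[:1]: print(k,np.array(l['centre']),l['conf'],at_depth(P,l['centre'],D))
print(ctrl.read_t(),ctrl.read_joints())
E
python3 b.py
```

```text
[-0.0017 -0.0781 -0.141 ] [[ 1.      0.0001  0.0001]
 [-0.0001  0.9598  0.2808]
 [-0.     -0.2808  0.9598]]
0 [ 0.0836  0.0828  1.4373 -0.      1.6215  0.0836] [-0.4881  0.2128  1.3848  0.      1.544  -2.0589]
3.141592653589793 None [-0.4881  0.2128  1.3848 -0.      1.544   1.0827]
jig [44.2 77.1] 0.7 [0.3622 0.1433 0.0073]
lever_hole [210.9 295.6] 0.96 [ 0.5784 -0.0245  0.015 ]Traceback (most recent call last):
  File "b.py", line 14, in <module>
    for l in finder.landmark_of('wrist',k)[:1]: print(k,np.array(l['centre']),l['conf'],at_depth(P,l['centre'],D))
             ~~~~~~~~~~~~~~~~~~^^^^^^^^^^^
ValueError: it knows: eye, eye_block, hook_block, hook_tip, jar, jig, lever_hole, spring, wrench
```

```bash
cat > b2.py <<'E'
from h import *
for i,p in enumerate([(.60,.06-.02,.25),(.60,.17,.25)]):
    ctrl.line_to([p[0],p[1],p[2]],rv(0),feed=.25) if i else ctrl.movep([p[0],p[1],p[2]],rv(0))
    ctrl.hold(.2)
    P=par('wrist'); im,D=cams.read_camera('wrist'); cv2.imwrite(f'pics/w{i}.png',im); np.savez(f'pics/w{i}.npz',K=P[0],r=P[1],t=P[2],D=D)
    for k in ('jig','lever_hole'):
        for l in finder.landmark_of('wrist',k)[:1]: print(k,np.array(l['centre']),l['conf'],at_depth(P,l['centre'],D))
print(ctrl.read_t())
a=cv2.imread('pics/w0.png');b=cv2.imread('pics/w1.png')
cv2.imwrite('pics/w01.png',np.vstack([cv2.resize(a,(400,300)),cv2.resize(b,(400,300))]))
E
python3 b2.py
```

```text
jig [155.9 298.4] 0.96 [0.5822 0.0927 0.015 ]
lever_hole [265.3 297.1] 0.81 [ 0.579  -0.0251  0.0144]
jig [268.6 301.8] 0.61 [0.5838 0.1005 0.0148]
5.475
```

View pics/w0.png

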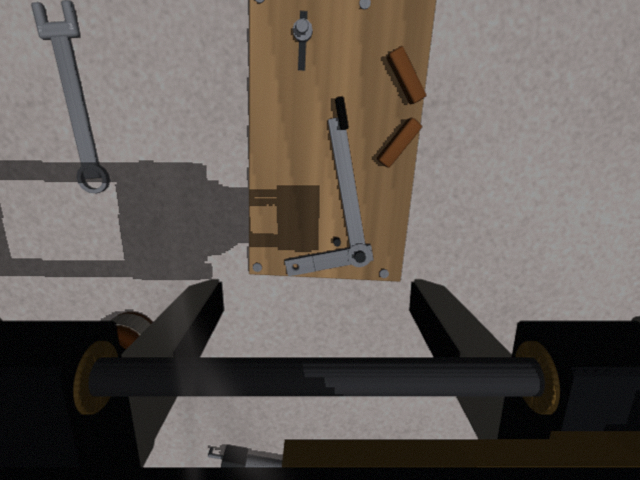

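View pics/w1.png

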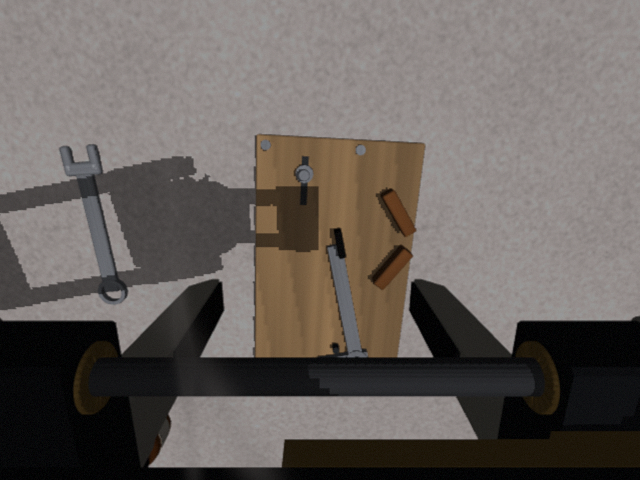

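```bash
cat > c.py <<'E'
from h import *
L=lambda i:(lambda f:(f['K'],f['r'],f['t']))(np.load(f'pics/w{i}.npz'))
P0,P1=L(0),L(1)
print('post0',at_z(P0,(29,303),.0355),'post1',at_z(P1,(173,304),.0355),'tri',tri([(P0,(29,303)),(P1,(173,304))]))
print('hole',at_z(P0,(267,296),.023),'pivot',at_z(P0,(256,360),.030))
c=[at_z(P0,(273,249),.015),at_z(P0,(281,401),.015),at_z(P1,(136,257),.015),at_z(P1,(144,425),.015)]
for x in c: print(x)
print(np.linalg.norm(c[0]-c[1]),np.linalg.norm(c[2]-c[3]),np.linalg.norm(c[0]-c[2]),np.linalg.norm(c[1]-c[3]), 'mean',np.mean(c,0))
for a,b in ((c[0],c[2]),(c[1],c[3])): print(np.degrees(np.arctan2(*(b-a)[1::-1])))
# spring look: camera over it, jaws across spring
yaw=np.radians(-11+90)
for q in (yaw,yaw-np.pi):
  print(ctrl.inverse_kinematics([.5,-.29,.2],rv(q)), ctrl.inverse_kinematics([.58,.0,.2],rv(q+np.radians(11+90))))
E
python3 c.py
```

```text
post0 [0.5887 0.202  0.0355] post1 [0.5881 0.2071 0.0355] tri [0.5879 0.2055 0.021 ]
hole [ 0.5783 -0.0239  0.023 ] pivot [ 0.646 -0.009  0.03 ]
[ 0.5257 -0.0339  0.015 ]
[ 0.6947 -0.0437  0.015 ]
[0.5411 0.2414 0.015 ]
[0.7086 0.2334 0.015 ]
0.16930669544247315 0.1677455234284008 0.27574814151560423 0.27743540827404306 mean [0.6175 0.0993 0.015 ]
86.79266615145585
87.11620707959918
[-0.6143  0.0951  1.6061  0.      1.4403 -1.9931] None
[-0.6143  0.0951  1.6061 -0.      1.4403  1.1485] [-0.0884  0.1004  1.6005 -0.      1.4407 -0.0884]
```

w0 shows the hole at (296,267), the pivot at (360,256) and the post head at (303,29). w1 shows the post at (304,173). The board measures 276×169 mm against 280×170, the axis points at about 87°, and the post is at jig x≈112. Next is the spring from close up, with the tool aligned to it.

```bash
cat > d.py <<'E'
from h import *
yaw=np.radians(-101); ex=np.array([np.cos(np.radians(-11)),np.sin(np.radians(-11))])
tip=np.array([.460,-.280])
obs={}
ctrl.gripper_to(.045,20)
for i,s in enumerate((.0,.05)):
    p=tip+ex*s
    (ctrl.line_to if i else ctrl.movep)([*p,.14],rv(yaw)); ctrl.hold(.2)
    P=par('wrist'); im,D=cams.read_camera('wrist'); cv2.imwrite(f'pics/s{i}.png',im); np.savez(f'pics/s{i}.npz',K=P[0],r=P[1],t=P[2],D=D)
    for k in ('hook_tip','hook_block','spring'):
        for l in finder.landmark_of('wrist',k)[:1]:
            print(k,np.array(l['centre']),l['conf'],at_depth(P,l['centre'],D)); obs.setdefault(k,[]).append((P,l['centre']))
    for l in finder.silhouettes('wrist','spring')[:1]:
        m=l['pixels']; vs,us=np.nonzero(m)
        print(l['bbox'],l['conf']); cv2.imwrite(f'pics/sm{i}.png',m.astype(np.uint8)*255)
for k,v in obs.items():
    if len(v)>1: print(k,tri(v))
print(P[0],ctrl.read_tool_pos(),ctrl.read_t())
E
python3 d.py
```

```text
hook_tip [230.5 327.7] 0.76 [ 0.4653 -0.291   0.0157]
hook_block [199.4 333.3] 0.75 [ 0.49   -0.2992  0.0278]
spring [117.4 334.3] 0.84 [ 0.5439 -0.3098  0.0214]
[315.8, 0.0, 353.5, 243.9] 0.61
hook_tip [287.1 327. ] 0.67 [ 0.4675 -0.2919  0.0154]
hook_block [259.6 331.8] 0.61 [ 0.4938 -0.3001  0.0276]
spring [181.6 331.2] 0.59 [ 0.5493 -0.31    0.0212]
[317.5, 47.4, 352.9, 301.9] 0.78
hook_tip [ 0.4614 -0.291   0.0015]
hook_block [ 0.486  -0.2995  0.0057]
spring [ 0.5449 -0.311  -0.0103]
[[364.2338   0.     316.1359]
 [  0.     364.2338 238.785 ]
 [  0.       0.       1.    ]] [ 0.5089 -0.2896  0.1401] 9.5417
```

View pics/s0.png

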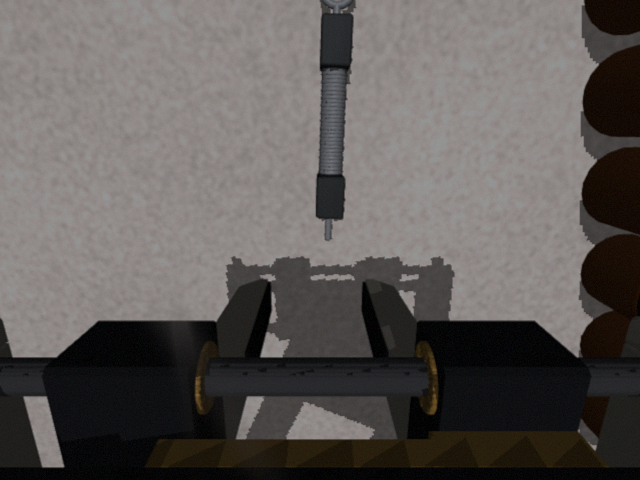

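s0 shows the hook's wire end at about (327,240), the hook block at columns 317–344 and rows 175–218, and the eye block around (337,41). I'll work out the spring's axis and the hook's lengthwise position from both views.

```bash
cat > e.py <<'E'
from h import *
for i in (0,1):
    f=np.load(f'pics/s{i}.npz'); P=(f['K'],f['r'],f['t']); D=f['D']
    # all points by depth, above table, near the spring
    v,u=np.mgrid[0:345,290:370]; d=D[v,u]; 
    X=np.linalg.inv(P[0])@np.stack([u.ravel(),v.ravel(),np.ones(u.size)]); X=(P[1].T@(X*d.ravel()-P[2][:,None])).T
    ok=(d.ravel()>0)&(X[:,2]<.05)
    tab=X[ok&(X[:,2]<.006)]; print('table z',np.median(tab[:,2]))
    S=X[ok&(X[:,2]>.006)]; S=S[(abs(S[:,1]+.31)<.05)]
    B=S[S[:,2]>.0245]                      # block tops
    h=B[B[:,0]<.53]; e=B[B[:,0]>.56]
    from_top=[]
    for b in (h,e):
        if len(b)<30: continue
        r=cv2.minAreaRect(b[:,:2].astype(np.float32)*1000); print('block',r,len(b),np.median(b[:,2])); from_top.append(np.array(r[0])/1000)
    if len(from_top)==2:
        a=from_top[1]-from_top[0]; print('dist',np.linalg.norm(a),'ang',np.degrees(np.arctan2(a[1],a[0])))
        c=from_top[0]
        ang=np.arctan2(a[1],a[0])
    ex=np.array([np.cos(ang),np.sin(ang)]); ey=np.array([-ex[1],ex[0]])
    s=(S[:,:2]-c)@ex; n=(S[:,:2]-c)@ey
    w=(s<-.017)
    print('hook end s',s[w].min(),'lat',np.median(n[w]),'z',np.median(S[w][:,2]),w.sum())
    hk=(h[:,:2]-c)@ex; print('block s range',hk.min(),hk.max())
E
python3 e.py
```

```text
table z -0.00015600284380223178
block ((491.8154602050781, -297.26922607421875), (20.075490951538086, 29.952495574951172), 76.83158111572266) 1180 0.02770918615028657
block ((589.2313232421875, -318.9351806640625), (19.959623336791992, 30.273591995239258), 77.4755630493164) 1677 0.02777758216137597
dist 0.0997961119460775 ang -12.538887537366165
hook end s -0.03528659889962452 lat 0.00013616257318651057 z 0.014950914644867993 147
block s range -0.015053954207696316 0.015060814309987167
table z -0.00016115833969644125
block ((492.2662353515625, -297.3301696777344), (19.936771392822266, 29.548931121826172), 77.4394302368164) 1020 0.027689561185834904
block ((589.23974609375, -319.00311279296875), (20.011152267456055, 29.860118865966797), 78.89595794677734) 1404 0.027757593429547034
dist 0.09936588070832629 ang -12.598196641226181
hook end s -0.03513796609599663 lat -1.102244419471654e-05 z 0.014826052486972583 107
block s range -0.01476840959528877 0.014771954499948189
```

```bash
cat >> h.py <<'E'
def shot(name,win=(0,345,0,640)):
    P=par('wrist'); im,D=cams.read_camera('wrist'); cv2.imwrite(f'pics/{name}.png',im); np.savez(f'pics/{name}.npz',K=P[0],r=P[1],t=P[2],D=D)
    return P,im,D
def cloud(P,D,win=(0,345,0,640)):
    v,u=np.mgrid[win[0]:win[1],win[2]:win[3]]; d=D[v,u].ravel()
    X=np.linalg.inv(P[0])@np.stack([u.ravel(),v.ravel(),np.ones(u.size)]); X=(P[1].T@(X*d-P[2][:,None])).T
    X[d<=0]=np.nan; return X.reshape(*u.shape,3)
E
cat > f.py <<'E'
from h import *
yaw=np.radians(-102.55)
ex=np.array([np.cos(yaw+np.pi/2),np.sin(yaw+np.pi/2)]); c=np.array([.492,-.2973])
ctrl.movep([*c,.09],rv(yaw)); ctrl.line_to([*c,.028],feed=.1)
print('f0',ctrl.read_force()); g=ctrl.gripper_to(.0,15); print('gap',ctrl.read_finger_gap(),ctrl.read_force())
ctrl.gripper_to(.045); ctrl.line_to([*c,.09],feed=.15)
q=c-ex*.033; ctrl.line_to([*q,.14],feed=.15); ctrl.hold(.2)
P,im,D=shot('s2'); X=cloud(P,D).reshape(-1,3); B=X[(X[:,2]>.0245)&(X[:,2]<.04)&(abs(X[:,1]+.31)<.05)&(X[:,0]<.53)]
r=cv2.minAreaRect((B[:,:2]*1000).astype(np.float32)); print(r,'TCP',ctrl.read_tool_pos())
m=np.array(r[0])/1000-c; print('bias along',m@ex,'lat(toolx)',m@np.array([np.cos(yaw),np.sin(yaw)]))
# hole
y2=np.radians(-2.5); ctrl.movep([.578,-.024,.25],rv(y2)); ctrl.line_to([.578,-.024,.13],feed=.2); ctrl.hold(.2)
P,im,D=shot('h0')
for l in finder.landmark_of('wrist','lever_hole')[:2]: print(l['centre'],l['conf'],at_z(P,l['centre'],.023))
ctrl.line_to([.588,.205,.14],feed=.25); ctrl.hold(.2)
P,im,D=shot('p0'); X=cloud(P,D).reshape(-1,3)
B=X[(X[:,2]>.032)&(X[:,2]<.045)&(np.hypot(X[:,0]-.588,X[:,1]-.205)<.03)]; print('post',len(B),np.median(B,0),cv2.minEnclosingCircle((B[:,:2]*1000).astype(np.float32)))
print(ctrl.read_t())
h=cv2.imread('pics/h0.png'); cv2.imwrite('pics/hc.png',cv2.resize(h[180:280,260:400],None,fx=5,fy=5,interpolation=cv2.INTER_CUBIC))
E
python3 f.py
```

```text
f0 [-0.1552  0.3172  0.5756]
gap 0.019721626036561305 [0.3036 0.7442 3.134 ]
((491.32147216796875, -299.0368347167969), (19.63103485107422, 30.184316635131836), 78.1890640258789) TCP [ 0.4596 -0.2898  0.1388]
bias along -0.00028491616217963145 lat(toolx) 0.0018427744389481633
[241.4, 316.9] 0.76 [ 0.5797 -0.0228  0.023 ]
post 189 [0.5879 0.2058 0.0354] ((587.8073120117188, 205.35281372070312), 5.505661487579346)
16.7167
```

View pics/hc.png

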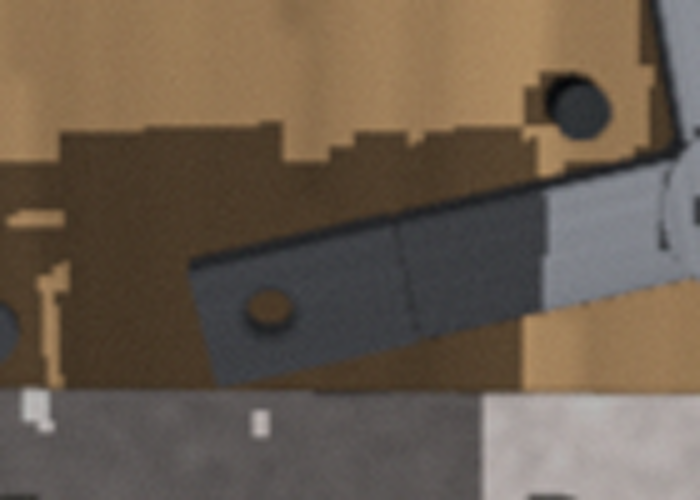

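The crop shows the hole's mouth centred at about (313.5, 241.8) in the full picture. The network put it 3 px to the right, so I'll use the picture. After the test grip, the camera reads 1.84 mm too far along tool x, and I'll correct for that. Now I'll pick up the spring and insert the hook with force guarding.

```bash
cat > g.py <<'E'
from h import *
import json
f=np.load('pics/h0.npz'); P=(f['K'],f['r'],f['t'])
X=cloud(P,f['D']); print('lever z near hole',np.nanmedian(X[240:246,322:330,2]))
hole=at_z(P,(241.8,313.5),.023); print('hole meas',hole)
y2=np.radians(-2.5); ex2=np.array([-np.sin(y2),np.cos(y2)]); tx2=np.array([np.cos(y2),np.sin(y2)])
T=hole[:2]+.03328*ex2-.00184*tx2; print('T',T)
yaw=np.radians(-102.55); c=np.array([.492,-.2973])
ctrl.movep([*c,.09],rv(yaw)); ctrl.line_to([*c,.028],feed=.15)
ctrl.gripper_to(0,45); print('gap',ctrl.read_finger_gap())
ctrl.line_to([*c,.13],feed=.2)
ctrl.movep([*T,.10],rv(y2)); ctrl.line_to([*T,.056],feed=.1); ctrl.hold(.3)
F0=np.array(ctrl.read_force()); M0=np.array(ctrl.read_wrist_torque()); print('F0',F0,M0,ctrl.read_t())
z=.056
while z>.0434:
    z-=.0008; ctrl.line_to([*T,z],feed=.03)
    F=np.array(ctrl.read_force())-F0; print(round(z,4),F,np.round(ctrl.read_wrist_torque()-M0,2))
    if F[2]>5: break
json.dump(dict(T=list(T),z=z,F0=list(F0),M0=list(M0)),open('st.json','w'))
print(ctrl.read_tool_pos(),ctrl.read_t())
im,_=cams.read_camera('scene'); cv2.imwrite('pics/sc1.png',cv2.resize(im[200:330,260:460],None,fx=4,fy=4,interpolation=cv2.INTER_CUBIC))
for l in finder.landmark_of('scene','hook_tip')[:1]: print(l)
E
python3 g.py
```

```text
lever z near hole 0.0229283364682659
hole meas [ 0.5772 -0.023   0.023 ]
T [0.5768 0.0104]
gap 0.019547162290098428
F0 [ 0.4802 -0.2172 -1.6716] [-0.118   0.115  -0.0313] 22.4417
0.0552 [-1.2087 -0.0055  0.1072] [-0.   -0.08  0.03]
0.0544 [-0.2291 -0.0017  0.2486] [-0.05 -0.08 -0.01]
0.0536 [-0.4593  0.4422  0.6459] [ 0.06 -0.04 -0.03]
0.0528 [-0.2435 -0.4896  0.7735] [-0.03 -0.07  0.06]
0.052 [-0.6429  1.147   0.9318] [-0.03 -0.06  0.05]
0.0512 [-1.1567 -0.4029  0.8755] [ 0.02 -0.04 -0.  ]
0.0504 [-1.1648  0.076   0.1287] [ 0.01 -0.04 -0.01]
0.0496 [-0.8557  0.4559  0.8312] [-0.01 -0.07  0.09]
0.0488 [0.5955 0.2736 0.7326] [-0.01 -0.26  0.08]
0.048 [ 3.0697  1.4932 -0.5997] [ 0.1  -0.67  0.11]
0.0472 [ 4.9484  1.5272 -0.3774] [ 0.3  -1.03  0.16]
0.0464 [ 4.896   2.8279 -0.7283] [ 0.25 -1.06  0.21]
0.0456 [ 4.7238  1.2146 -0.5096] [ 0.36 -1.1   0.26]
0.0448 [4.8779 1.3631 0.0244] [ 0.34 -1.04  0.24]
0.044 [4.5286 2.7564 1.3551] [ 0.33 -0.98  0.19]
0.0432 [4.2946 3.2548 2.1354] [ 0.37 -1.    0.22]
[0.5777 0.0106 0.0438] 26.4417
{'centre': [265.9, 309.7], 'conf': 0.61}
```

View pics/sc1.png

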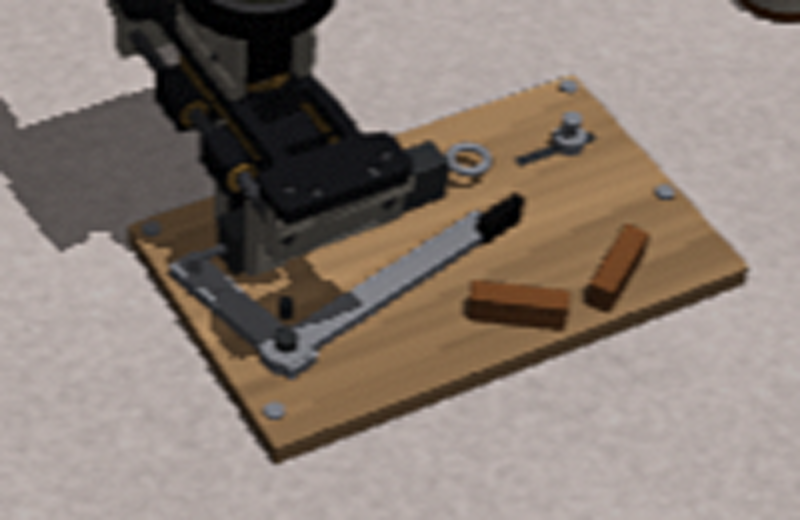

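The hook went in, and the picture agrees: the wire end lies over the lever tip at about (190,262) in the crop, with the block down on the board. Next I release it, grip the eye block, draw the spring out flat, lift the eye, and look at eye and post together with the wrist camera.

```bash
cat >> h.py <<'E'
PHI=np.radians(86.7); EX=np.array([np.cos(PHI),np.sin(PHI),0]); Z=np.array([0,0,1.]); AX=np.cross(EX,Z)
HS=np.array([.5745,-.0037,.015])
def pose(eye_xy,a=0.):
    """TCP pose for the eye's horizontal place; a = tilt of the spring about the hook block's lower edge"""
    rot=R.from_rotvec(AX*a); e=np.array([*eye_xy,0]); pv=HS+.018*EX
    s=((e-pv)@EX+.013*np.sin(a))/np.cos(a)          # along-spring distance pivot->eye
    lat=e-pv-EX*((e-pv)@EX); lat[2]=0
    p=pv+lat+rot.apply(EX*(s-.033)+Z*.028)
    return p,(rot*R.from_rotvec(rv(PHI-np.pi/2))).as_rotvec()
E
cat > i.py <<'E'
from h import *
p=np.array(ctrl.read_tool_pos()); ex2=np.array([.0436,.999,0])
ctrl.gripper_to(.032); print('released',ctrl.read_tool_pos(),ctrl.read_t())
ctrl.line_to([p[0],p[1],.10],feed=.2)
q=np.array([.582,.110,.10]); ctrl.line_to(q,feed=.2); ctrl.hold(.1)
ctrl.line_to([q[0],q[1],.043],feed=.12); print('F',ctrl.read_force())
ctrl.gripper_to(0,45); print('gap',ctrl.read_finger_gap(),ctrl.read_tool_pos(),ctrl.read_force())
post=np.array([.587,.2055])
q0=ctrl.read_tool_pos()
tgt,ro=pose(post-.027*EX[:2]); print('tgt',tgt)
for k in range(1,6):
    ctrl.line_to(np.array([*(q0[:2]+(tgt[:2]-q0[:2])*k/5),.0435]),ro,feed=.05); print(np.array(ctrl.read_tool_pos()),np.array(ctrl.read_force()))
ctrl.hold(.3); print(ctrl.read_t())
tgt,ro=pose(post-.027*EX[:2],np.radians(4)); ctrl.line_to(tgt,ro,feed=.04); ctrl.hold(.2)
print(tgt,np.array(ctrl.read_tool_pos()),np.array(ctrl.read_force()),ctrl.read_t())
shot('e0')
for l in finder.landmark_of('wrist','eye')[:2]: print(l)
E
python3 i.py
```

```text
released [0.5765 0.0103 0.043 ] 27.0083
F [-0.7234 -0.0266  0.1605]
gap 0.01970144275418508 [0.5822 0.11   0.0433] [ 0.3049 -1.3451  0.156 ]
tgt [0.5835 0.1456 0.043 ]
[0.5826 0.1174 0.0436] [ 1.4312  0.3749 -0.9699]
[0.5826 0.1247 0.0434] [ 1.0173  0.5527 -1.0709]
[0.5829 0.1312 0.0434] [ 1.577  -5.0356 -2.0923]
[0.5832 0.1381 0.0433] [ 1.6073 -5.4108 -1.3373]
[0.5834 0.1449 0.0433] [ 1.4661 -6.8141 -2.8418]
30.9417
[0.5835 0.1446 0.0522] [0.5837 0.1436 0.0524] [ 0.0292 -6.5277  0.8179] 31.5083
{'centre': [237.0, 318.5], 'conf': 0.79}
```

View pics/e0.png

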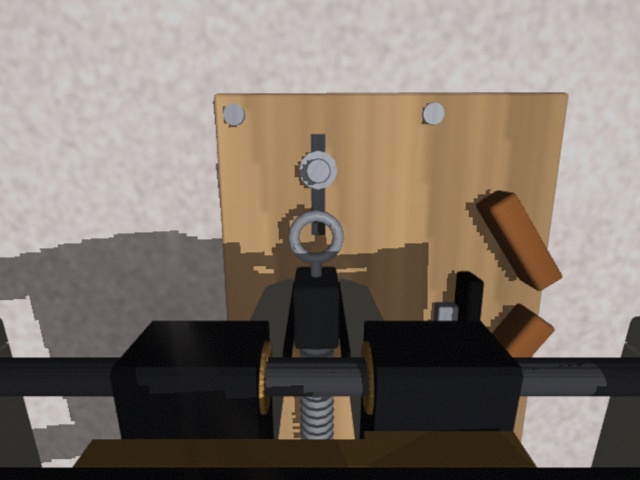

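e0 shows the eye ring at (316,238), directly in line with the post head at (318,170), and the lever on its stop (the force rose to about 5–7 N). I'll measure eye to post in this one view, pull over, and check again from the camera before lowering.

```bash
cat >> h.py <<'E'
def eyepost(P,D,near_eye):
    X=cloud(P,D).reshape(-1,3); pm=np.array([.587,.2055])
    d=np.hypot(X[:,0]-near_eye[0],X[:,1]-near_eye[1])
    E=X[(X[:,2]>.034)&(d<.014)]; 
    B=X[(X[:,2]>.0335)&(X[:,2]<.0375)&(np.hypot(X[:,0]-pm[0],X[:,1]-pm[1])<.009)]
    ce=cv2.minEnclosingCircle((E[:,:2]*1000).astype(np.float32)); cp=cv2.minEnclosingCircle((B[:,:2]*1000).astype(np.float32))
    return ce,cp,(E[:,2].min(),np.median(E[:,2]),E[:,2].max()),np.median(B[:,2]),E
E
cat > j.py <<'E'
from h import *
f=np.load('pics/e0.npz'); P=(f['K'],f['r'],f['t'])
e=at_z(P,(238,316),.041); print('eye px',e, 'post px',at_z(P,(170,318),.0355))
ce,cp,ze,zp,E=eyepost(P,f['D'],e); print(ce,cp,ze,zp)
print('tcp->eye', e-np.array(ctrl.read_tool_pos()))
d=at_z(P,(170,318),.0355)-e; print('d along',d@EX,'lat',d@AX)
E
python3 j.py
```

```text
eye px [0.585  0.1761 0.041 ] post px [0.5876 0.2054 0.0355]
((584.9849853515625, 174.85255432128906), 13.790589332580566) ((587.7474975585938, 205.17791748046875), 5.446365833282471) (np.float64(0.03749135251794043), np.float64(0.041731990778853215), np.float64(0.13037008116725343)) 0.03533281488260282
tcp->eye [ 0.0013  0.0325 -0.0114]
d along 0.029403611337940012 lat 0.0008833741370717697
```

```bash
cat > k.py <<'E'
from h import *
base=np.array([.587,.2055])-.027*EX[:2]; a=np.radians(4)
for s in (.010,.020,.0304):
    t,ro=pose(base+s*EX[:2]+.0009*AX[:2]*s/.0304,a); ctrl.line_to(t,ro,feed=.04); print(t,np.array(ctrl.read_tool_pos()),np.array(ctrl.read_force()))
    if abs(np.array(ctrl.read_force())[1])>20: print('high'); break
ctrl.hold(.2); P,im,D=shot('e1')
for l in finder.landmark_of('wrist','eye')[:1]: print(l)
print(ctrl.read_t())
cv2.imwrite('pics/e1c.png',cv2.resize(im[190:290,250:390],None,fx=5,fy=5,interpolation=cv2.INTER_CUBIC))
E
python3 k.py
```

```text
[0.5844 0.1546 0.0529] [0.5843 0.1535 0.0529] [ 0.1511 -7.4011  0.2698]
[0.5852 0.1646 0.0536] [0.585  0.1631 0.0534] [ -0.3482 -10.3112   0.1053]
[0.5861 0.1749 0.0543] [0.5857 0.1731 0.0539] [ -0.2929 -10.3979  -1.0831]
{'centre': [236.4, 320.7], 'conf': 0.77}
33.1167
```

View pics/e1c.png

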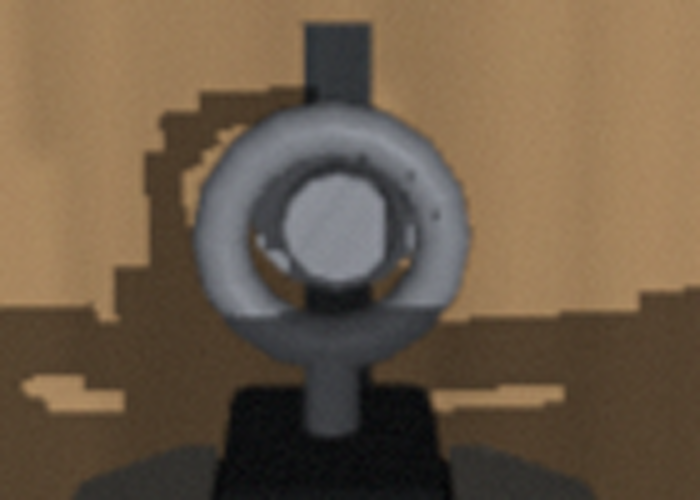

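The crop shows the head centred at (335,228), inside the ring (centre (332,234)). I'll work out the exact offset with parallax, then lower it.

```bash
cat > l.py <<'E'
from h import *
f=np.load('pics/e1.npz'); P=(f['K'],f['r'],f['t']); X=cloud(P,f['D'])
print('ring top z',np.nanmedian(X[215:218,310:324,2]),'head z',np.nanmedian(X[233:238,313:321,2]), 'ring right', np.nanmedian(X[234:240,338:342,2]))
ez=np.nanmedian(X[234:240,338:342,2])-.0025
e=at_z(P,(236.5,316.2),ez); h=at_z(P,(235.3,316.7),.0355); d=h-e; al,la=d@EX,d@AX
print(e,h,'along',al,'lat',la)
if abs(al)>.005 or abs(la)>.003: raise SystemExit('check')
s=.0304+al+.0002; l=.0009+la
base=np.array([.587,.2055])-.027*EX[:2]
F0=np.array(ctrl.read_force())
for a in (4,3.3,2.7,2.1,1.6,1.1,.6,.2):
    t,ro=pose(base+s*EX[:2]+l*AX[:2],np.radians(a)); ctrl.line_to(t,ro,feed=.03)
    F=np.array(ctrl.read_force()); print(a,np.array(ctrl.read_tool_pos()),F)
    if F[2]-F0[2]>9: print('blocked'); break
print(ctrl.read_t())
shot('e2')
E
python3 l.py; python3 -c "
import cv2;im=cv2.imread('pics/e2.png');cv2.imwrite('pics/e2c.png',cv2.resize(im[180:290,250:390],None,fx=5,fy=5))"
```

```text
ring top z 0.04367801202871437 head z 0.03548365065889032 ring right 0.04288760364644463
[0.5872 0.2056 0.0404] [0.5874 0.2051 0.0355] along -0.0004829246330320665 lat 0.000226427652727005
4 [0.5859 0.1725 0.0538] [ -1.3247 -10.325   -0.3546]
3.3 [0.5858 0.1729 0.0517] [ -0.1725 -11.0357  -0.2055]
2.7 [0.5858 0.173  0.05  ] [ -1.1214 -10.1405   0.6322]
2.1 [0.5858 0.1731 0.0483] [ -0.2276 -10.0629  -1.0616]
1.6 [0.5858 0.1733 0.0469] [ -0.3906 -11.4025  -0.8936]
1.1 [0.5858 0.1734 0.0455] [ -0.4979 -10.145   -0.6884]
0.6 [0.5858 0.1735 0.0441] [ -1.0746 -10.7335  -0.6866]
0.2 [0.5861 0.1736 0.0433] [ -0.5024 -11.3247   0.2641]
35.1167
```

The eye is down with no blocking. I'll ease back until the post takes the pull, then release, retreat and check.

```bash
cat > m.py <<'E'
from h import *
p=np.array(ctrl.read_tool_pos()); p[2]=.0433
_,ro=pose([.587,.2055],0); c=np.array(pose([.587,.2055],0)[0]); cur=np.array([.586,.175,.0433])
for k in range(1,9):
    t=cur-EX*.001*k; t[2]=.0433; ctrl.line_to(t,ro,feed=.03); F=np.array(ctrl.read_force()); print(np.array(ctrl.read_tool_pos()),F)
    if F[1]>-1.0: break
ctrl.gripper_to(.032); ctrl.hold(.2); q=np.array(ctrl.read_tool_pos())
ctrl.line_to([q[0],q[1],.12],feed=.15); ctrl.line_to([q[0],q[1]-.02,.2],feed=.2); ctrl.hold(.2)
P,im,D=shot('z0'); print(ctrl.read_t())
X=cloud(P,D); np.save('pics/z0X.npy',X)
im2,_=cams.read_camera('scene'); cv2.imwrite('pics/fin.png',np.vstack([cv2.resize(im[60:345,130:510],(760,570))[:570],]))
cv2.imwrite('pics/fs.png',cv2.resize(im2[200:330,260:460],None,fx=4,fy=4,interpolation=cv2.INTER_CUBIC))
E
python3 m.py
```

```text
[0.5858 0.1722 0.0432] [-0.7011 -9.6511  0.3964]
[0.5858 0.1713 0.0433] [-0.9669 -9.8224  1.3021]
[0.5857 0.1703 0.0433] [ 0.2173 -9.2906  1.2116]
[0.5856 0.1694 0.0433] [-0.8503 -8.6665  0.07  ]
[0.5856 0.1693 0.0433] [-0.2976 -6.6112  0.6503]
[0.5856 0.1691 0.0433] [ 1.0607 -1.7202 -1.1085]
[0.5856 0.1688 0.0433] [ 0.6601  2.8737 -2.7752]
39.05
```

View pics/fin.png

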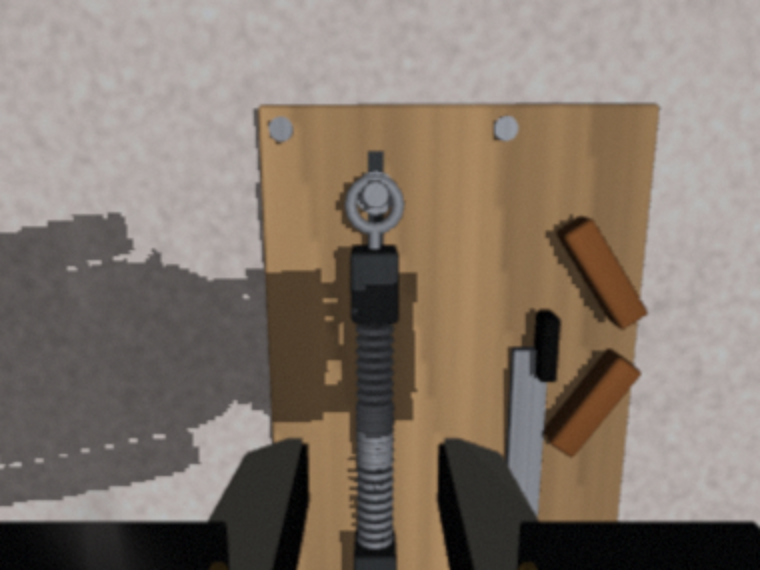

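View pics/fs.png

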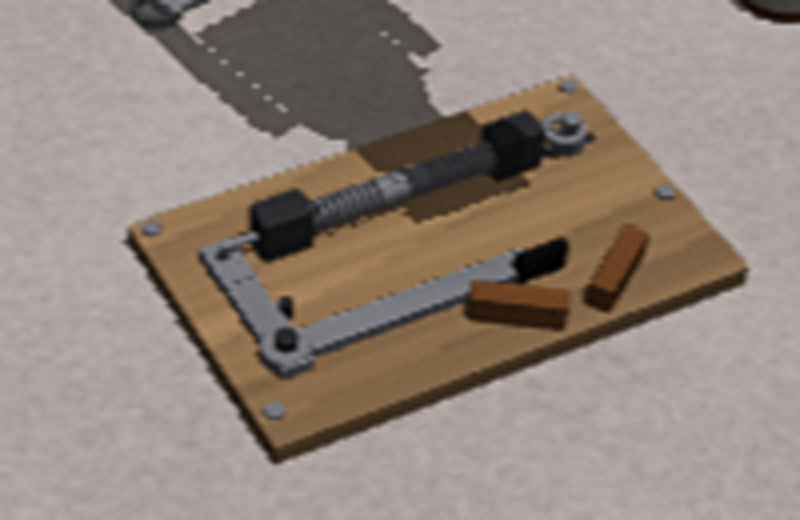

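Both pictures show the eye round the post's neck (wrist crop (375,200)), the hook in the lever (scene crop (222,252)) and the lever against its pin. I'll do one numeric check of the heights at each end, then hand in.

```bash
cat > n.py <<'E'
from h import *
def around(X,xy,r,zlo,zhi):
    X=X.reshape(-1,3); B=X[(np.hypot(X[:,0]-xy[0],X[:,1]-xy[1])<r)&(X[:,2]>zlo)&(X[:,2]<zhi)]; return B
X=np.load('pics/z0X.npy')
B=around(X,(.5876,.2012),.012,.026,.034); print('eye ring top z',np.percentile(B[:,2],[10,50,90]),len(B),'(flat: .0305)')
ctrl.movep([.576,.0,.16],rv(np.radians(-3.3))); ctrl.hold(.2); P,im,D=shot('z1'); X=cloud(P,D)
B=around(X,(.578,.029),.03,.036,.05); r=cv2.minAreaRect((B[:,:2]*1000).astype(np.float32)); print('hook block',r,np.percentile(B[:,2],[5,50,95]),'(flat .043)')
c=np.array(r[0])/1000; w=c-.030*EX[:2]; B=around(X,w,.004,.024,.036); print('wire top z',np.median(B[:,2]),len(B),'(home .0305)')
for l in finder.landmark_of('wrist','hook_tip')[:1]+finder.landmark_of('wrist','lever_hole')[:1]: print(l['centre'],at_z(P,l['centre'],.023))
ctrl.line_to([.5,.0,.25],feed=.2); ctrl.hold(.3); print(ctrl.read_t());
E
python3 n.py
```

```text
eye ring top z [0.0288 0.0299 0.0311] 387 (flat: .0305)
hook block ((577.7883911132812, 35.765594482421875), (46.216793060302734, 19.155513763427734), 87.26117706298828) [0.0372 0.0427 0.0439] (flat .043)
wire top z 0.029748732714899702 65 (home .0305)
[236.7, 315.8] [ 0.5757 -0.0018  0.023 ]
[239.8, 317.8] [ 0.5772 -0.0045  0.023 ]
41.15
```

Everything is home: the wire and ring heights match a spring lying flat, and the lever hole is at its on-stop place. Handing in.

```bash
python3 -c "
from station import ctrl
ctrl.finish_job(); print('done')"
```

```text
the job is handed in; nothing more can be done
done
```

The spring is fitted and the job was handed in at about 41 s of the 69 s allowed; `finish_job` gives no verdict. The hook went into the lever's hole at the first try. I then drew the spring out until the lever met its stop, passed the eye over the post head (post at about jig x 110 mm) and lowered it onto the neck. Last, I eased the pull onto the post, let go and moved clear.

**Last checks**
- **Eye:** the top of the ring is at about 30 mm, against 30.5 mm expected for a spring lying flat. The last wrist picture shows it round the post.
- **Hook:** the wire above the hook is at about 29.7 mm, against 30.5 mm fully home. The hook block's top is at 42.7 mm, against 43 mm.
- **Lever:** it lies against its stop pin in the scene picture, and the hole was found within about 3 mm of its on-stop place.
- **Forces:** I read at most about 11 N while pulling and about 5 N sideways while inserting the hook.

**What disagreed**
- **Hole position:** the network put the lever hole about 3 px (2–3 mm) from where I read it in the picture, and I used the picture. The sideways force and roughly 1 mm give during insertion suggest my 1.84 mm camera correction was too large, but the hook still went in.
- **Final landmarks:** the network's hook tip and hole came out about 3 mm apart. I put this down to its own error, because the heights and pictures show the hook home.
- **Hook block outline:** the last fit came out 46 mm long instead of 30 mm, because it took in part of the coils.

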